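# Draw the washer case out from under the low cupboard shelf

## Robot

A 7-joint arm with a two-finger parallel gripper is mounted at the origin on the work surface. World frame = base frame: x ahead of the robot, y to its left, z up, the work surface at z = 0. Lengths are in m, angles in degrees, forces in N, time in s.
With the tool pointing down it reaches from about 0.425 to 0.875 m from the base axis. Payload 4.7 kg.
Tool frame: the origin (TCP) lies at the very end of the fingers, on their centre line; the grasp point (between the pads) lies 19 mm behind it; z points along the fingers, x is the direction in which the jaws open and shut, and the axes are right-handed (so a half turn about z gives the same grasp; the last joint's range is limited). The gripper opens to 87 mm and grips with 3 to 60 N. Pads are 19 mm wide; open, the fingers measure 117 mm over their backs; the gripper's body (75 mm by 190 mm) begins 51 mm behind the grasp point.
Start: joints at [77.298, 18.392, -4.016, 83.108, 1.295, 78.541, -3.26], TCP at [0.152, -0.632, 0.186] pointing down, gripper open.
Joint ranges: [-163.93, 163.93], [-17.29, 119.83], [-79.2, 71.16], [3.27, 140.29], [-89.18, 269.18], [5.43, 117.66], [-154.24, 154.24]. Speed limits (degrees/s): [147.25, 147.25, 180, 180, 180, 180, 180].

## Interface

Orientations are given as [roll, pitch, yaw] about the fixed x, y, z axes, in that order (R = Rz(yaw) Ry(pitch) Rx(roll)).
In Python, from cell import sensors, vision, env gives the robot as it stands.
- The arm moves only by the shell command python3 -m inch 'ROWS' [OPENING] [FORCE]. ROWS is a JSON object of lists of equal length, an entry for each row: "dp": the shift along the tool's x, y, z in m, a list of three; "turn": the turn about the tool's z in degrees. A call has 1 to 8 rows; each row shifts and turns the commanded pose from where the row before left it, along the tool's axes as they then stand; what a row does not reach is not made up. A row lasts 1/8 s, in which the tool goes at most 62.5 mm and 10.7 degrees, less where a joint would pass 70% of its speed; a pose out of reach is approached as far as the arm can. A call is refused whole if a number of a shift passes 0.0625 or a number of a turn 10.7, either way. A call with a gripper value outside its range is refused whole. OPENING is the closure, from -1 (fully open) to 1 (shut), set as the call begins (- or left out, the last holds). The fingers move at their own pace and stop on an object; FORCE is the grip in N (left out, the last holds). Time passes only in rows, so rows that do not move let the fingers close. It gives the time, the measured TCP pose, the force and the opening at its end, in the units of the state.
- sensors.get_obs(): the state, without advancing time (a new reading comes with each control period).
- vision.read_camera(name): name is "scene" or "top" or "wrist"; returns the picture (480x640x3 uint8, blue, green, red); there is no depth.
- vision.get_calibration(name): a dict with "K" (3x3 intrinsics, pixels), "k1" (the pictures are not rectified: a ray, as slopes to the right and down, at radius r is drawn at 1 + k1 r^2 times it, then the intrinsics apply), "pose" (4x4, takes a point from camera to world coordinates). Camera axes: x right, y down, z forward; pixel columns grow to the right and rows downward; lengths in m; the calibration is good to about 2 mm. A picture is of the moment at which its call begins: read the wrist's pose just before it. get_calibration takes no time and is no camera call; for the wrist camera it gives the pose at the moment of the call.
- env.sign_off(): hands the job in, once; it reports no verdict.
The state is a dict: "time_s": time; "qpos": joint angles; "joint_velocities": joint speeds; "effort": joint torques, N m; "tool_pos": TCP position; "tool_rot": TCP orientation; "force": force on the tool from outside, world axes, zero at the start; "wrist_torque": the same for the moment, N m; "grip_width": finger opening in m.
Only numpy, scipy, OpenCV 4.12 (cv2) and the standard library are available. Lean on these libraries where they do the work, as an engineer would, in place of code of your own. Each camera call takes 0.05 s, during which the arm holds its last target.

## Task

The flat washer case has been shoved under the low shelf in the cupboard, between wooden runners, where it cannot be gripped. Press on its exposed end, without leaning hard on it, and draw it toward you along the floor until the whole case is clear of the runners; then pick it up, lay it gently, flat and fully inside the rim, in the upturned bucket lid, and let go. Leave the sharpening stone in its lane and do not disturb the other things.

Things in the scene. Friction and masses are not known exactly. Their poses are not given: they have to be found in the camera images.
- shelf: Low fixed plywood shelf (sizes in mm): board 150 deep x 210 wide, top 55 high, underside 39. Origin: on the floor below the middle of the board's front edge; +x to the back under the board, +y left, +z up. On the floor below are two lanes 62 wide, centred at y = +49 and -49, between wooden runners 16 high (middle one 36 wide, outer 19); a stop closes them at the back, x = +138.
- case: Washer case: closed flat rigid box, grey with black seam, 130 mm long (x) x 56 wide (y) x 18 thick, 0.28 to 0.56 kg, smooth flat top. Origin: centre of underside; x runs along the lane, front end at x = -65. It starts on the floor in either lane, 3 free each side. The stone has the other lane.
- stone: A bystander: grey sharpening stone, 120 mm long (x) x 40 wide (y) x 22 thick, in the other lane. Origin: centre of its underside. To be left alone.
- lid: Grey plastic bucket lid lying upturned on the floor, loose, 0.35 kg: a round tray, 200 mm outer diameter, 4 thick floor, rim 12 high in all and 4 thick (192 inside). Origin: centre of its underside. It lies left or right of the shelf's front. The case may lie in it at any yaw. Set the case down in it with well under 40 N.
- strainer: Bystander: steel sink strainer bowl, 84 mm diameter, 35 high, on the side opposite the lid. Origin: centre of its underside.
- bleach: Bystander: upright white bottle, 72 mm diameter, 170 high, left of the shelf. Origin: centre of its underside.
- jar: Bystander: glass jar, 56 diameter, 60 high, standing on the shelf's board toward its back (centre 95 to 110 mm behind the front edge). Origin: centre of its underside.
- brush: Bystander: flat brush with a wooden handle, about 180 mm long, lying on the floor right of the shelf. Origin: about the middle of its underside.
- can: Bystander: plain metal can, 66 mm diameter, 90 high, on the left. Origin: centre of its underside.
- mouth (a point): Middle of the front ends of the runners, on the floor: x = -60 mm, y = 0 in the shelf's frame, so the runners stick out 60 in front of the board. The whole case is clear of them when its centre is 65 or more in front of this point along the shelf's -x. Beyond it the floor is bare.
- case_front (a point): On the case: middle of the front edge of its top, 65 mm in front of its centre, 18 above its underside. At the start 30 to 50 of the case show in front of the board. A light touch slips; dragging it takes roughly 2 to 12 N of downward press (friction and mass vary); pressing with over 40 N is leaning too hard. Later it can be pinched across its 56 width.

How it is judged (in metres and radians):
On the way, in this order (a step that is already met when the one before it is completed fails the run):
1. the whole case has been drawn out clear of the runners, lying flat on the floor (x of case in the frame of shelf below -0.123 m and height (world z) of case below 0.006 m and angle between case's own z axis and vertical below 0.06 rad), for 0.1 s.
2. the case has been picked up off the floor (height (world z) of case above 0.03 m), for 0.1 s.
At the end, for the whole second after the job is handed in: The case lies flat (within 0.04 rad) on the floor of the upturned lid, inside its rim (case centre within 28 mm of the lid's centre), top side up, released and at rest; the lid lies on the cupboard floor and the stone is within 15 mm of where it was (horizontal distance between case and lid below 0.028 m and z of case in the frame of lid below 0.008 m and angle between case's own z axis and vertical below 0.04 rad and height (world z) of lid below 0.004 m and linear speed of case below 0.02 m/s and distance of stone from where it was at the start of the episode below 0.015 m); the robot touches nothing.
It fails at once if the fingers press on the case with more than 40 N while it is still between the runners (contact force between the fingers and case above 40 N and x of case in the frame of shelf above -0.02 m).
It fails at once if the case is pressed into the lid or dropped on it with more than 40 N (contact force between case and lid above 40 N).
It fails at once if the case is lifted while still between the runners (x of case in the frame of shelf between -0.115 and 0.05 m and horizontal distance between case and shelf below 0.13 m and height (world z) of case between 0.012 and 0.05 m).
It fails at once if the stone is moved more than 15 mm (distance of stone from where it was at the start of the episode above 0.015 m).
It fails at once if a bystander is knocked over or shoved more than 30 mm (distance of any of bleach, jar, strainer, brush, can from where it was at the start of the episode above 0.03 m or angle between any of bleach, jar's own z axis and vertical above 0.3 rad).
It also fails if it takes over 72 s, if anything falls off the work surface, if the arm or the gripper's body presses on something with over 40 N, if the wrist force passes 120 N, or if a joint passes its speed limit or range.

## Working session

There is one attempt and no reset: what is moved stays moved. The work goes in short steps, Python scripts to look and compute and a shell command to move; the robot and the scene stay as the last step left them, time stands still between calls to the robot, and variables do not carry over. Pictures are saved under pics/ and viewed, and the job is handed in when it is done.

```bash
ls; mkdir -p pics; python3 - <<'E'
from cell import sensors, vision, env
import cv2
print(sensors.get_obs())
for n in("scene","top","wrist"):
    c=vision.get_calibration(n); print(n,c)
    cv2.imwrite(f"pics/{n}0.png",vision.read_camera(n))
E
```

```text
pics
{'time_s': 0.0, 'qpos': array([77.29768441, 18.44057269, -4.01612148, 83.1759904 ,  1.29515182,
       78.5408291 , -3.25975869]), 'joint_velocities': array([-0.00966414,  0.02141316,  0.04756291,  0.04643216,  0.01569067,
        0.04949728, -0.14606375]), 'effort': array([ 1.08234184e-03, -4.91284168e+01, -4.03646166e-01, -3.12534642e+01,
       -6.39926735e-02,  4.39780857e-02,  1.84057740e-04]), 'tool_pos': array([ 0.15165512, -0.63140693,  0.18513499]), 'tool_rot': array([ 1.79994237e+02,  1.12135575e-01, -7.64870847e+01]), 'force': array([-0.49740011, -0.57333405, -0.58297457]), 'wrist_torque': array([-0.03576729, -0.00872601, -0.02914903]), 'grip_width': 0.08718462212885922}
scene {'K': array([[569.06582442,   0.        , 332.20074651],
       [  0.        , 569.06582442, 240.20500556],
       [  0.        ,   0.        ,   1.        ]]), 'k1': -0.061129778838173304, 'pose': array([[ 0.0108945 ,  0.59529781, -0.80343129,  1.56966634],
       [ 0.99982126,  0.00593077,  0.01795191,  0.0469341 ],
       [ 0.0154517 , -0.80348326, -0.59512679,  0.7619041 ],
       [ 0.      
[... 337 characters left out ...]
05,  0.01374602,  0.07353342],
       [-0.00922754, -0.16549624, -0.98616725,  1.01450963],
       [ 0.        ,  0.        ,  0.        ,  1.        ]])}
wrist {'K': array([[394.33052091,   0.        , 316.11927574],
       [  0.        , 394.33052091, 240.68188217],
       [  0.        ,   0.        ,   1.        ]]), 'k1': -0.055805772346909824, 'pose': array([[ 2.33570662e-01, -9.35687666e-01, -2.64449121e-01,
         2.24293035e-01],
       [-9.72339369e-01, -2.25031053e-01, -6.25873485e-02,
        -6.14686882e-01],
       [-9.47054129e-04,  2.71752860e-01, -9.62366607e-01,
         3.81762133e-01],
       [ 0.00000000e+00,  0.00000000e+00,  0.00000000e+00,
         1.00000000e+00]])}
```

View pics/scene0.png

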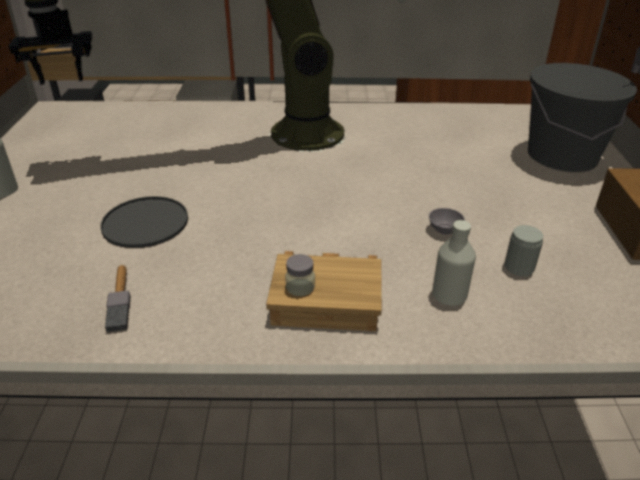

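View pics/top0.png

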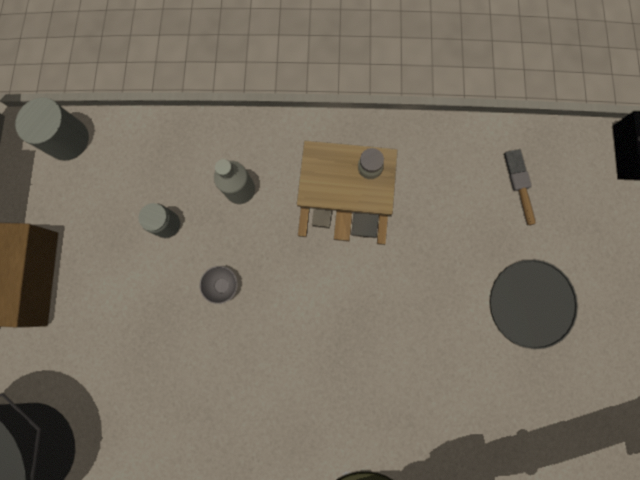

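View pics/wrist0.png

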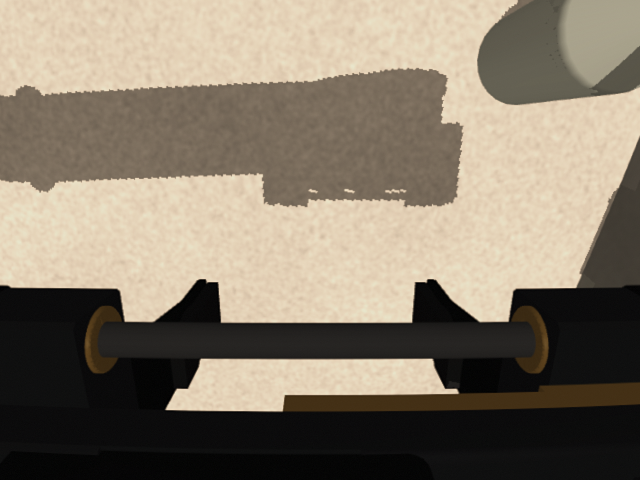

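```bash
cat > h.py <<'E'
import numpy as np, cv2
from cell import sensors, vision
def ray(c,u,v):
    K=c["K"]; d=np.array([(u-K[0,2])/K[0,0],(v-K[1,2])/K[1,1]])
    s=d.copy()
    for _ in range(30): s=d/(1+c["k1"]*(s@s))
    P=c["pose"]; return P[:3,3],P[:3,:3]@np.array([*s,1.])
def at(c,u,v,z):
    o,d=ray(c,u,v); return o+d*(z-o[2])/d[2]
def tri(obs):
    A=np.zeros((3,3));b=np.zeros(3)
    for c,u,v in obs:
        o,d=ray(c,u,v); d=d/np.linalg.norm(d); M=np.eye(3)-np.outer(d,d); A+=M;b+=M@o
    return np.linalg.solve(A,b)
def proj(c,p):
    P=c["pose"]; q=P[:3,:3].T@(np.asarray(p)-P[:3,3]); s=q[:2]/q[2]; s=s*(1+c["k1"]*(s@s))
    return c["K"][:2,:2]@s+c["K"][:2,2]
E
python3 - <<'E'
import cv2
i=cv2.imread("pics/top0.png")[130:260,280:420]; cv2.imwrite("pics/t1.png",cv2.resize(i,None,fx=5,fy=4.6,interpolation=cv2.INTER_CUBIC))
from h import *
c=vision.get_calibration("top")
for n,u,v,z in [("shelfFL",299,205,.055),("FR",393,214,.055),("BR",397,149,.055),("BL",305,142,.055),("caseL",353,235,.018),("caseR",377,237,.018),("runL",304,236,.016),("runR",382,244,.016),("runMid",343,241,.016),("lid",533,304,.008),("lidT",533,261,.012),("lidB",533,348,.012),("lidL",490,304,.012),("lidR",576,304,.012),("strainer",219,284,.035),("can",154,218,.09),("jar",371,158,.115)]:
    print(n,at(c,u,v,z).round(4))
E
```

```text
shelfFL [0.6719 0.1575 0.055 ]
FR [ 0.6573 -0.0472  0.055 ]
BR [ 0.8059 -0.0557  0.055 ]
BL [0.817  0.1501 0.055 ]
caseL [0.6151 0.0373 0.018 ]
caseR [ 0.612  -0.0163  0.018 ]
runL [0.6103 0.1469 0.016 ]
runR [ 0.5968 -0.0278  0.016 ]
runMid [0.6013 0.0593 0.016 ]
lid [ 0.4714 -0.3682  0.008 ]
lidT [ 0.5675 -0.3702  0.012 ]
lidB [ 0.3753 -0.3634  0.012 ]
lidL [ 0.4696 -0.269   0.012 ]
lidR [ 0.4729 -0.4658  0.012 ]
strainer [0.4964 0.3267 0.035 ]
can [0.6282 0.4617 0.09  ]
jar [0.762  0.0065 0.115 ]
```

View pics/t1.png

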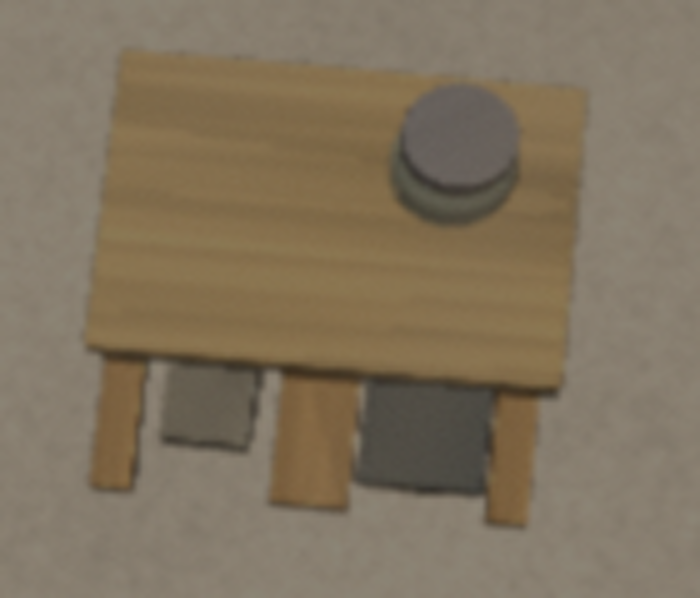

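```bash
python3 -m inch '{"dp":[[0,0,0],[0,0,0],[-0.045,-0.024,0],[-0.045,-0.024,0],[-0.045,-0.024,0],[-0.045,-0.024,0],[-0.045,-0.024,0],[-0.045,-0.024,0]],"turn":[8.7,8.7,0,0,0,0,0,0]}'; python3 -m inch '{"dp":[[-0.045,-0.024,0],[-0.045,-0.024,0],[-0.045,-0.024,0],[-0.045,-0.024,0],[-0.045,-0.024,0],[-0.045,-0.024,0],[-0.045,-0.024,0],[0,0,0]],"turn":[0,0,0,0,0,0,0,0]}'
```

```text
time_s: 1.15
tool_pos: [0.3145, -0.3708, 0.1861]
tool_rot: [180.0, -0.0, -93.9]
force: [1.0, 0.4, 0.3]
grip_width: 0.0869
time_s: 2.15
tool_pos: [0.5041, -0.0645, 0.1862]
tool_rot: [-180.0, 0.1, -93.4]
force: [-0.8, 0.2, 0.1]
grip_width: 0.0872
```

```bash
cat > snap.py <<'E'
import sys,pickle
from h import *
n=sys.argv[1]; c=vision.get_calibration("wrist"); i=vision.read_camera("wrist")
cv2.imwrite(f"pics/{n}.png",i); pickle.dump(c,open(f"{n}.pkl","wb"))
o=sensors.get_obs(); print(o["time_s"],o["tool_pos"].round(4),o["tool_rot"].round(2),o["force"].round(2)); print(c["pose"][:3].round(3))
E
python3 snap.py w1; python3 -m inch '{"dp":[[0,0.02,0],[0,0.03,0],[0,0,0]],"turn":[0,0,0]}'; python3 snap.py w2
```

```text
2.2 [ 0.503  -0.0676  0.186 ] [ 1.7997e+02  3.0000e-02 -9.3640e+01] [-0.28 -0.78 -0.21]
[[-0.06  -0.961 -0.27   0.578]
 [-0.998  0.057  0.018 -0.07 ]
 [-0.001  0.271 -0.963  0.383]]
time_s: 2.58
tool_pos: [0.4509, -0.068, 0.1861]
tool_rot: [179.9, -0.1, -94.1]
force: [-0.2, -0.6, -0.3]
grip_width: 0.0871
2.625 [ 0.4521 -0.0679  0.1864] [-1.7998e+02 -1.0000e-01 -9.4070e+01] [-0.4  -0.04  0.31]
[[-0.071 -0.96  -0.272  0.525]
 [-0.997  0.07   0.017 -0.073]
 [ 0.003  0.272 -0.962  0.383]]
```

View pics/w1.png

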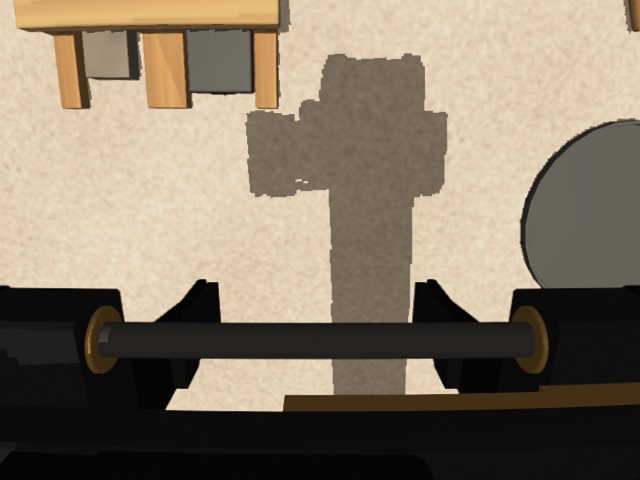

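View pics/w2.png

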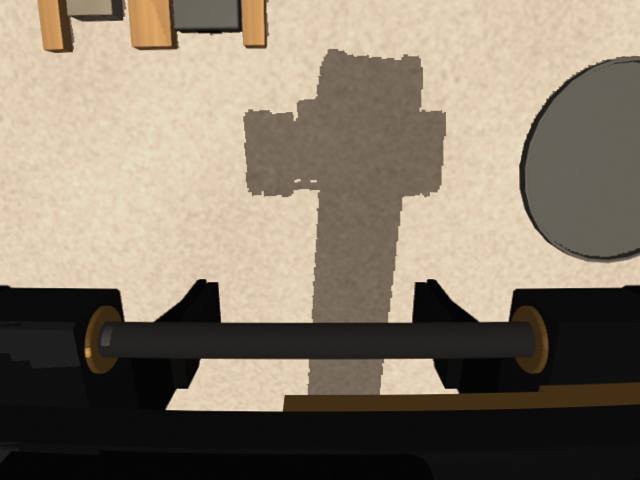

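```bash
python3 - <<'E'
import cv2
a=cv2.imread("pics/w1.png")[20:120,40:290]; b=cv2.imread("pics/w2.png")[0:60,20:290]
cv2.imwrite("pics/w1z.png",cv2.resize(a,None,fx=3.2,fy=3.2,interpolation=2));cv2.imwrite("pics/w2z.png",cv2.resize(b,None,fx=2.9,fy=2.9,interpolation=2))
E
```

```text
(no output)
```

View pics/w1z.png

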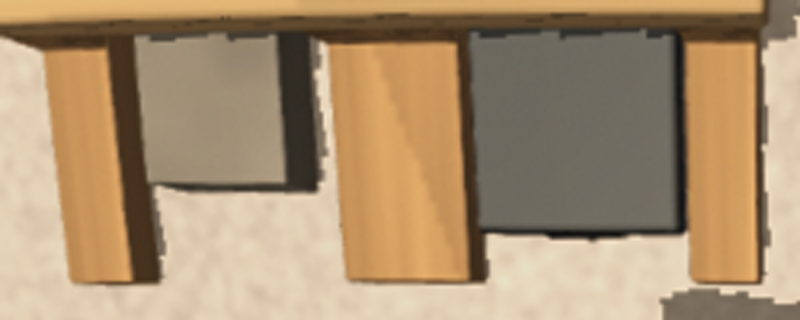

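View pics/w2z.png

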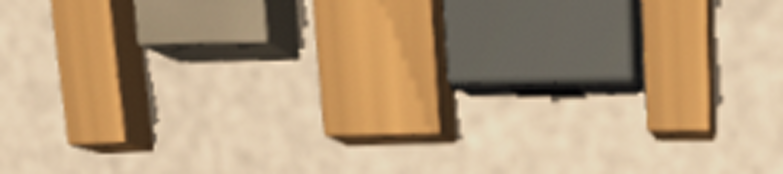

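```bash
python3 - <<'E'
from h import *; import pickle
a=pickle.load(open("w1.pkl","rb"));b=pickle.load(open("w2.pkl","rb"));t=vision.get_calibration("top")
L=[(a,189.7,91.6),(b,174.1,28.3)];R=[(a,251.9,91.9),(b,239.3,27.6)]
M=[(a,*(np.add(L[0][1:],R[0][1:])/2)),(b,*(np.add(L[1][1:],R[1][1:])/2))]
for n,o in (("L",L),("R",R)):
    print(n,tri(o).round(4),[at(*x,.018).round(4) for x in o])
f=lambda u,v:(40+u/3.2,20+v/3.2); g=lambda u,v:(20+u/2.9,v/2.9)
for n,p,q in (("midL",(347,280),(327,135)),("midR",(470,280),(440,135)),("rR",(757,283),(713,132)),("lL",(72,280),(70,143))):
    o=[(a,*f(*p)),(b,*g(*q))];print(n,tri(o).round(4),[at(*x,.016).round(4) for x in o])
# lid rim via fit in top+w2
img=cv2.imread("pics/top0.png")
for nm,c,pic in (("top",t,"top0"),("w2",b,"w2"),("w1",a,"w1")):
    im=cv2.imread(f"pics/{pic}.png")
    def P(x,y): 
        th=np.linspace(0,2*np.pi,240); return np.array([proj(c,(x+.1*np.cos(s),y+.1*np.sin(s),.012)) for s in th])
    gr=cv2.GaussianBlur(cv2.cvtColor(im,6),(0,0),1).astype(float)
    def sc(v):
        def ring(r):
            th=np.linspace(0,2*np.pi,240); q=np.array([proj(c,(v[0]+r*np.cos(s),v[1]+r*np.sin(s),.012)) for s in th])
            ok=(q[:,0]>2)&(q[:,0]<637)&(q[:,1]>2)&(q[:,1]<(470 if nm=="top" else 285)); 
            return cv2.remap(gr.astype(np.float32),q[:,0].astype(np.float32),q[:,1].astype(np.float32),1)[:,0],ok
        o,k1=ring(.104);i,k2=ring(.097);k=k1&k2; return (o-i)[k].mean() if k.any() else -1
    best=max(((sc((x,y)),x,y) for x in np.arange(.455,.49,.002) for y in np.arange(-.385,-.35,.002)))
    print(nm,best)
E
```

```text
L [0.6187 0.0402 0.0178] [array([0.6186, 0.0399, 0.018 ]), array([0.6186, 0.0402, 0.018 ])]
R [ 0.6147 -0.0148  0.0161] [array([ 0.6145, -0.0149,  0.018 ]), array([ 0.6143, -0.0154,  0.018 ])]
midL [0.6083 0.0801 0.0146] [array([0.6082, 0.0798, 0.016 ]), array([0.608 , 0.0793, 0.016 ])]
midR [0.606  0.0469 0.0101] [array([0.6056, 0.0449, 0.016 ]), array([0.6048, 0.0451, 0.016 ])]
rR [ 0.5997 -0.0352  0.0112] [array([ 0.5994, -0.0352,  0.016 ]), array([ 0.5987, -0.0363,  0.016 ])]
lL [0.615  0.1622 0.0121] [array([0.6147, 0.1597, 0.016 ]), array([0.6141, 0.1597, 0.016 ])]
top (np.float32(54.780422), np.float64(0.47300000000000003), np.float64(-0.367))
w2 (np.float32(141.11855), np.float64(0.47700000000000004), np.float64(-0.363))
w1 (np.float32(165.94615), np.float64(0.47700000000000004), np.float64(-0.363))
```

```bash
python3 -m inch '{"dp":[[-0.0233,-0.0435,0],[-0.0233,-0.0435,0],[-0.0233,-0.0435,0],[-0.0233,-0.0435,0.03],[0,0,0.04],[0,0,0.04],[0,0,0.02],[0,0,0]],"turn":[0.5,0,0,0,0,0,0,0]}' 1 10; python3 snap.py w3
```

```text
time_s: 3.62
tool_pos: [0.6326, 0.0131, 0.0548]
tool_rot: [179.8, -0.0, -94.4]
force: [0.3, 0.3, 0.3]
grip_width: 0.0149
3.675 [0.6339 0.0134 0.0566] [-1.7998e+02  1.0000e-02 -9.4430e+01] [0.28 0.15 0.13]
[[-0.078 -0.959 -0.273  0.707]
 [-0.997  0.075  0.02   0.007]
 [ 0.001  0.274 -0.962  0.251]]
```

View pics/w3.png

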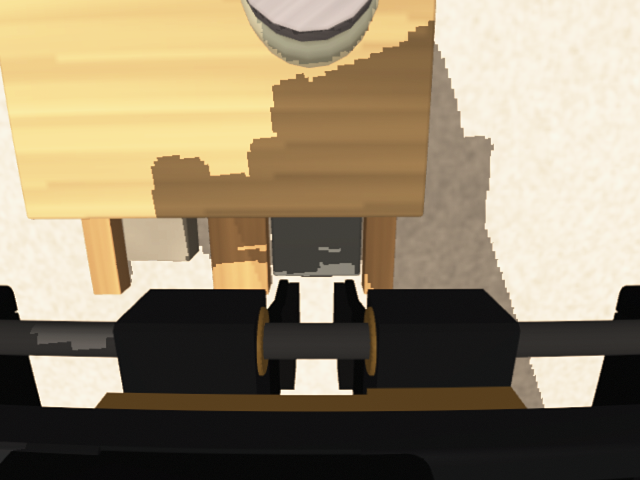

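```bash
python3 -m inch '{"dp":[[0.001,0.002,0.015],[0.001,0,0.012],[0,0,0.003],[0,0,0]],"turn":[0,0,0,0]}'; python3 -m inch '{"dp":[[0,0,0.003],[0,0,0]],"turn":[0,0]}'
```

```text
time_s: 4.18
tool_pos: [0.6311, 0.012, 0.0261]
tool_rot: [180.0, -0.0, -94.4]
force: [1.1, -0.2, 0.8]
grip_width: 0.0005
time_s: 4.42
tool_pos: [0.6312, 0.012, 0.0232]
tool_rot: [-180.0, -0.0, -94.4]
force: [-1.7, 0.7, -0.2]
grip_width: 0.0006
```

```bash
python3 -m inch '{"dp":[[0,0,0.003],[0,0,0]],"turn":[0,0]}'; python3 -m inch '{"dp":[[0,0,0.002],[0,0,0]],"turn":[0,0]}';python3 -m inch '{"dp":[[0,0,0.001],[0,0,0]],"turn":[0,0]}'
```

```text
time_s: 4.68
tool_pos: [0.631, 0.012, 0.02]
tool_rot: [180.0, -0.0, -94.4]
force: [-0.1, -0.6, 0.9]
grip_width: 0.0006
time_s: 4.92
tool_pos: [0.6311, 0.0119, 0.018]
tool_rot: [180.0, -0.0, -94.4]
force: [0.1, 0.4, -0.6]
grip_width: 0.0005
time_s: 5.18
tool_pos: [0.6311, 0.012, 0.0171]
tool_rot: [180.0, -0.0, -94.4]
force: [-0.3, 0.1, -0.1]
grip_width: 0.0003
```

```bash
python3 -m inch '{"dp":[[0,0,0.001],[0,0,0]],"turn":[0,0]}'; python3 -m inch '{"dp":[[0,0,0.001],[0,0,0]],"turn":[0,0]}'
```

```text
time_s: 5.42
tool_pos: [0.6311, 0.012, 0.0161]
tool_rot: [180.0, -0.0, -94.4]
force: [-0.3, 0.6, 0.1]
grip_width: 0.0005
time_s: 5.68
tool_pos: [0.6311, 0.012, 0.0151]
tool_rot: [180.0, -0.0, -94.4]
force: [-0.2, -0.2, 0.1]
grip_width: 0.0003
```

```bash
python3 snap.py w4; python3 - <<'E'
from h import *
i=vision.read_camera("top"); cv2.imwrite("pics/t4.png",cv2.resize(i[150:290,270:450],None,fx=4.2,fy=4.2,interpolation=2))
i=vision.read_camera("scene"); cv2.imwrite("pics/s4.png",cv2.resize(i[160:340,220:440],None,fx=3.3,fy=3.3,interpolation=2))
E
```

```text
5.725 [0.6312 0.012  0.0152] [180.    -0.   -94.39] [-0.29 -0.83  1.07]
[[-0.077 -0.96  -0.271  0.706]
 [-0.997  0.074  0.02   0.006]
 [ 0.001  0.272 -0.962  0.212]]
```

View pics/w4.png

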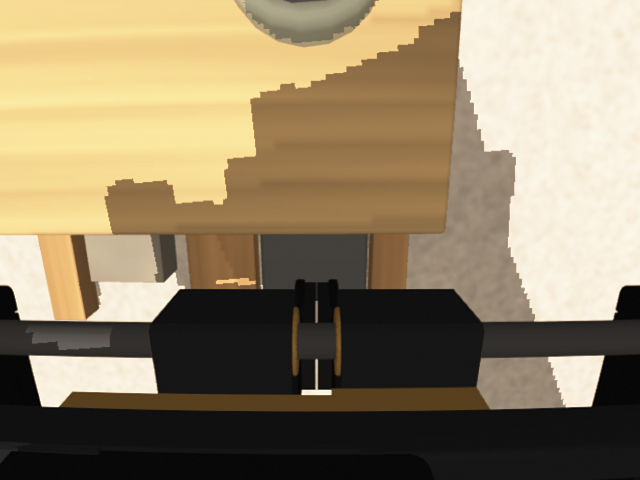

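View pics/t4.png

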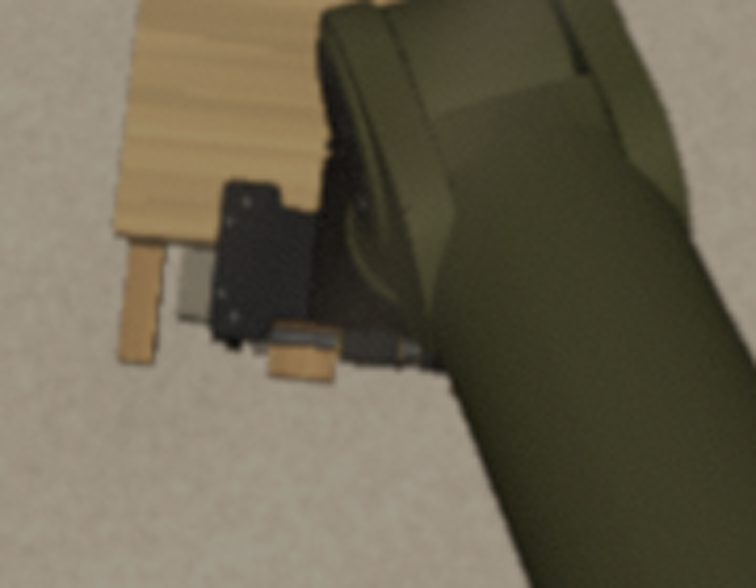

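View pics/s4.png

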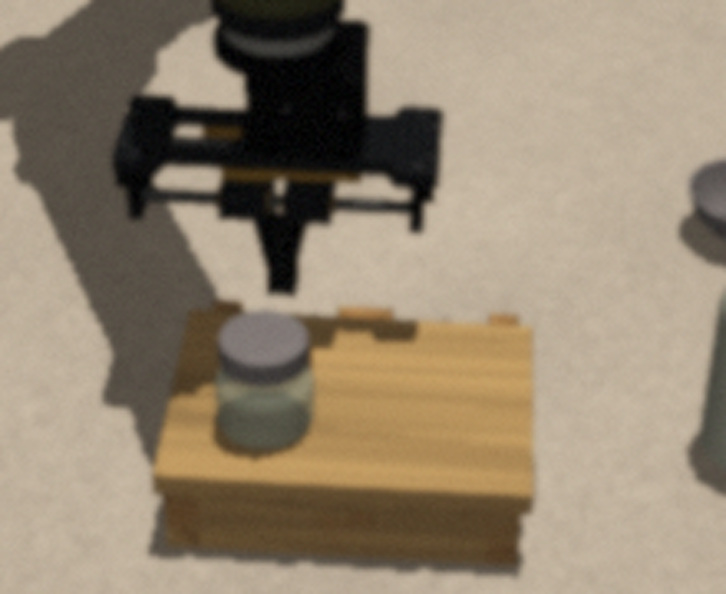

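```bash
python3 - <<'E'
from h import *
c=vision.get_calibration("scene")
for z in (.015,.03,.05,.08): print(z,proj(c,(.631,.012,z)), at(c,305.8,248.8,z))
for n,p in (("board FR",(.6573,-.0472,.055)),("FL",(.672,.1575,.055)),("caseR",(.6145,-.015,.018))): print(n,(proj(c,p)-[220,160])*3.3)
t=vision.get_calibration("top")
print(proj(t,(.631,.012,.015)))
w=vision.get_calibration("wrist"); print(proj(w,sensors.get_obs()["tool_pos"]))
E
```

```text
0.015 [305.27611875 259.73856175] [0.59307815 0.01210604 0.015     ]
0.03 [305.18395149 254.11907682] [0.61269087 0.01280549 0.03      ]
0.05 [305.05939527 246.49311352] [0.63884117 0.01373808 0.05      ]
0.08 [304.86892486 234.75997579] [0.67806661 0.01513698 0.08      ]
board FR [182.95383723 304.2587104 ]
FL [517.69379081 320.9005531 ]
caseR [240.10519295 309.30062525]
[364.36494528 228.54759266]
[315.45344328 275.4544396 ]
```

```bash
python3 - <<'E'
from h import *; import pickle
for n in ("w3","w4"):
    c=pickle.load(open(n+".pkl","rb"))
    print(n,[proj(c,p).round(1) for p in ((.6573,-.0472,.055),(.672,.1575,.055),(.599,-.0355,.016),(.6145,.1597,.016))])
i=vision.read_camera("scene"); cv2.imwrite("pics/s5.png",cv2.resize(i[215:285,260:360],None,fx=8,fy=8,interpolation=2))
print(sensors.get_obs())
E
```

```text
w3 [array([428.9, 221.8]), array([ 36.1, 224.6]), array([394.2, 296.8]), array([ 95.6, 295.6])]
w4 [array([452.5, 240.2]), array([-27. , 242.6]), array([405.8, 324.1]), array([ 56.4, 321.6])]
{'time_s': 5.875, 'qpos': array([  26.46573707,   28.84210282,  -38.25179132,   95.40497406,
         19.65917475,   62.63303693, -111.87595804]), 'joint_velocities': array([ 0.06725889,  0.00860393, -0.04435363, -0.17765841, -0.02389648,
       -0.00518655, -0.09227632]), 'effort': array([ 1.60164233e-03, -4.82930517e+01, -9.13827628e+00, -2.67878973e+01,
        6.96304036e-03, -8.20592302e-02, -2.57746387e-05]), 'tool_pos': array([0.63124864, 0.01198676, 0.01527342]), 'tool_rot': array([-1.79995165e+02, -5.73366121e-03, -9.43882073e+01]), 'force': array([-0.82227773, -0.38108618, -0.94162379]), 'wrist_torque': array([ 0.04212206, -0.01983464,  0.02414289]), 'grip_width': 0.00029764545787089444}
```

View pics/s5.png

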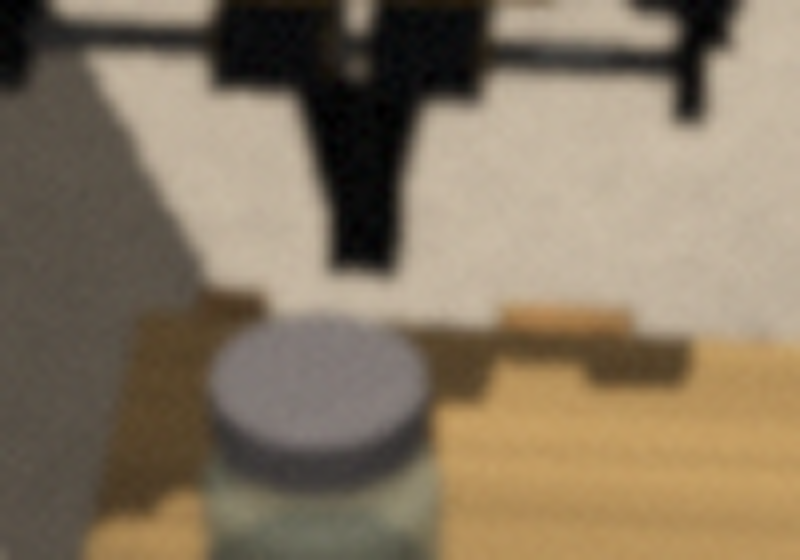

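```bash
python3 - <<'E'
from h import *
c=vision.get_calibration("scene"); p=np.array((.1517,-.6314,.185)); x=np.array([.233,-.972,0])
for h in (0,.03,.05): print(h,[proj(c,p+s*.05*x+[0,0,h]).round(1) for s in (-1,0,1)])
i=cv2.imread("pics/scene0.png"); cv2.imwrite("pics/s0z.png",cv2.resize(i[0:110,0:130],None,fx=5.4,fy=5.4,interpolation=2))
E
```

```text
0 [array([84.9, 92.3]), array([65.2, 94.1]), array([45.4, 95.9])]
0.03 [array([82.3, 81.4]), array([62.4, 83.1]), array([42.4, 85. ])]
0.05 [array([80.5, 74. ]), array([60.5, 75.7]), array([40.3, 77.5])]
```

View pics/s0z.png

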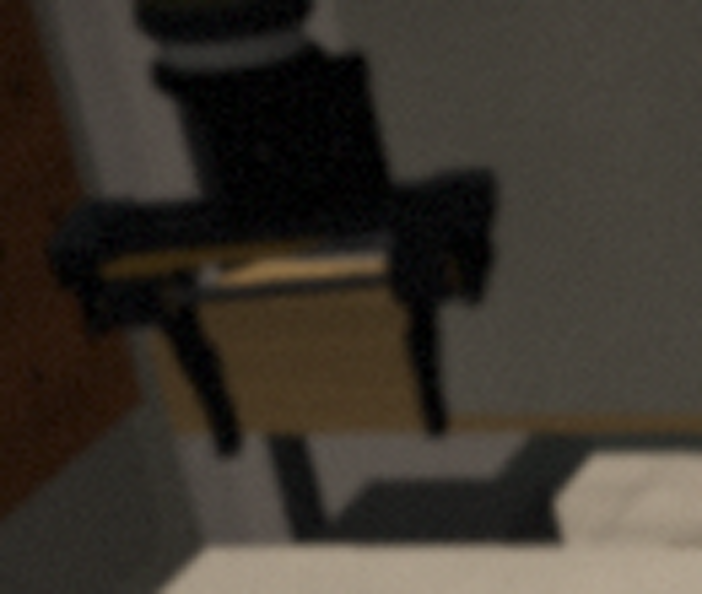

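The pictures show the real finger ends sit about 31 mm above the reported TCP (scene image: tips at row 249, predicted 260). I'll carry on downward in small steps and watch the force.

```bash
python3 -m inch '{"dp":[[0,0,0.003],[0,0,0.003],[0,0,0.003],[0,0,0.003],[0,0,0]],"turn":[0,0,0,0,0]}'; python3 -m inch '{"dp":[[0,0,0.003],[0,0,0.003],[0,0,0.002],[0,0,0]],"turn":[0,0,0,0]}';
```

```text
time_s: 6.5
tool_pos: [0.6309, 0.012, 0.0028]
tool_rot: [180.0, -0.0, -94.4]
force: [0.2, -0.2, 0.4]
grip_width: 0.0008
time_s: 7.0
tool_pos: [0.631, 0.012, -0.005]
tool_rot: [180.0, -0.0, -94.4]
force: [-0.8, -0.5, 0.7]
grip_width: 0.0004
```

```bash
for k in 1; do python3 -m inch '{"dp":[[0,0,0.002],[0,0,0]],"turn":[0,0]}'; done; python3 -m inch '{"dp":[[0,0,0.002],[0,0,0]],"turn":[0,0]}';  python3 -m inch '{"dp":[[0,0,0.001],[0,0,0]],"turn":[0,0]}';python3 snap.py w6; python3 - <<'E'
from h import *
i=vision.read_camera("scene"); cv2.imwrite("pics/s6.png",cv2.resize(i[215:285,260:360],None,fx=8,fy=8,interpolation=2))
E
```

```text
time_s: 7.25
tool_pos: [0.6311, 0.012, -0.0069]
tool_rot: [180.0, -0.0, -94.4]
force: [-0.2, -0.2, -0.5]
grip_width: 0.0002
time_s: 7.5
tool_pos: [0.631, 0.012, -0.009]
tool_rot: [180.0, -0.0, -94.4]
force: [0.1, -1.7, 0.5]
grip_width: 0.0008
time_s: 7.75
tool_pos: [0.6311, 0.012, -0.0099]
tool_rot: [180.0, -0.0, -94.4]
force: [0.1, -0.3, -0.6]
grip_width: 0.0004
7.8 [ 0.6312  0.012  -0.0098] [ 1.800e+02 -1.000e-02 -9.439e+01] [-0.27 -0.04  0.52]
[[-0.077 -0.96  -0.271  0.706]
 [-0.997  0.074  0.02   0.006]
 [ 0.001  0.272 -0.962  0.187]]
```

View pics/s6.png

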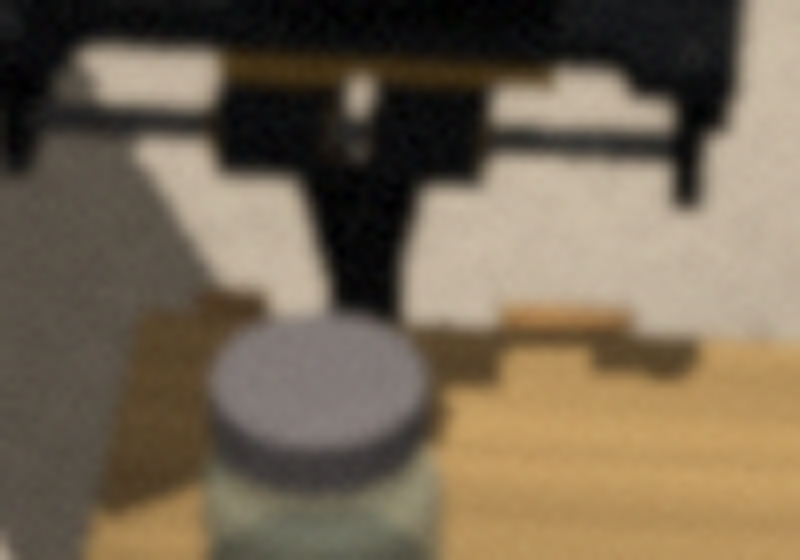

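View pics/w6.png

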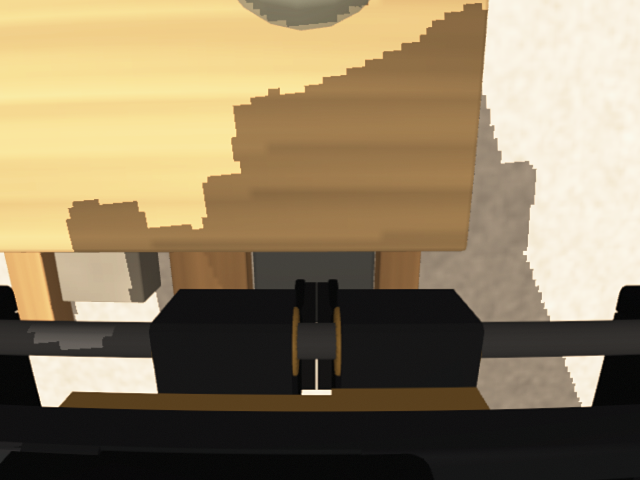

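```bash
python3 -m inch '{"dp":[[0,0,0.001],[0,0,0]],"turn":[0,0]}'; python3 -m inch '{"dp":[[0,0,0.001],[0,0,0]],"turn":[0,0]}'|grep -v rot;  python3 -m inch '{"dp":[[0,0,0.001],[0,0,0]],"turn":[0,0]}'|grep -v rot
```

```text
time_s: 8.1
tool_pos: [0.6311, 0.012, -0.0109]
tool_rot: [180.0, -0.0, -94.4]
force: [0.5, 0.3, 0.4]
grip_width: 0.0003
time_s: 8.35
tool_pos: [0.6311, 0.012, -0.0119]
force: [-0.2, -0.5, 0.1]
grip_width: 0.0005
time_s: 8.6
tool_pos: [0.6311, 0.012, -0.0129]
force: [-0.8, -1.1, -0.5]
grip_width: 0.0006
```

```bash
python3 -m inch '{"dp":[[0,0,0.001],[0,0,0]],"turn":[0,0]}'|grep -v rot; python3 -m inch '{"dp":[[0,0,0.001],[0,0,0]],"turn":[0,0]}'|grep -v rot
```

```text
time_s: 8.85
tool_pos: [0.6311, 0.012, -0.0139]
force: [-0.1, 0.7, -0.3]
grip_width: 0.0003
time_s: 9.1
tool_pos: [0.6311, 0.0119, -0.0149]
force: [0.4, -0.0, 1.3]
grip_width: 0.0
```

```bash
python3 -m inch '{"dp":[[0,0,0.001],[0,0,0]],"turn":[0,0]}'|grep -v rot
```

```text
time_s: 9.35
tool_pos: [0.6311, 0.012, -0.0159]
force: [0.4, -0.3, 0.4]
grip_width: 0.0005
```

```bash
python3 -m inch '{"dp":[[0,0,0.001],[0,0,0]],"turn":[0,0]}'|grep -v rot
```

```text
time_s: 9.6
tool_pos: [0.6311, 0.012, -0.0169]
force: [-0.5, -0.7, -0.2]
grip_width: 0.0002
```

```bash
python3 -m inch '{"dp":[[0,0,0.001],[0,0,0]],"turn":[0,0]}'|grep -v rot
```

```text
time_s: 9.85
tool_pos: [0.6313, 0.012, -0.0178]
force: [0.1, 0.5, -0.5]
grip_width: 0.0003
```

```bash
python3 -m inch '{"dp":[[0,0,0.001],[0,0,0]],"turn":[0,0]}'|grep -v rot
```

```text
time_s: 10.1
tool_pos: [0.6313, 0.012, -0.0178]
force: [-3.3, 0.0, 6.6]
grip_width: 0.0005
```

```bash
python3 -m inch '{"dp":[[0,0,0.0006],[0,0.004,0],[0,0.006,0],[0,0.006,0]],"turn":[0,0,0,0]}'; python3 snap.py w7
```

```text
time_s: 10.6
tool_pos: [0.6175, 0.0134, -0.0178]
tool_rot: [-179.7, 0.0, -94.4]
force: [2.8, 0.3, 6.4]
grip_width: 0.0009
10.65 [ 0.6167  0.0133 -0.0178] [-179.77   -0.    -94.38] [2.24 0.21 5.59]
[[-0.077 -0.961 -0.266  0.691]
 [-0.997  0.074  0.02   0.007]
 [ 0.     0.267 -0.964  0.179]]
```

View pics/w7.png

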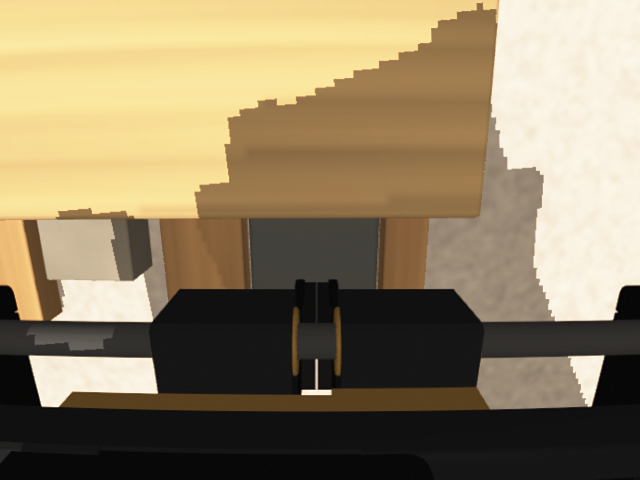

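```bash
python3 - <<'E'
from h import *
i=vision.read_camera("scene"); cv2.imwrite("pics/s7.png",cv2.resize(i[215:285,260:360],None,fx=8,fy=8,interpolation=2))
i=vision.read_camera("top"); cv2.imwrite("pics/t7.png",cv2.resize(i[180:270,290:410],None,fx=6.5,fy=6.5,interpolation=2))
E
```

```text
(no output)
```

View pics/s7.png

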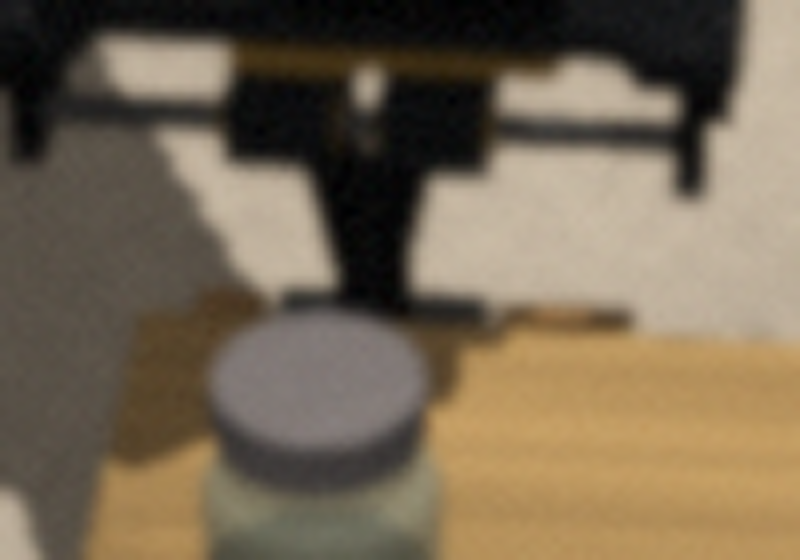

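View pics/t7.png

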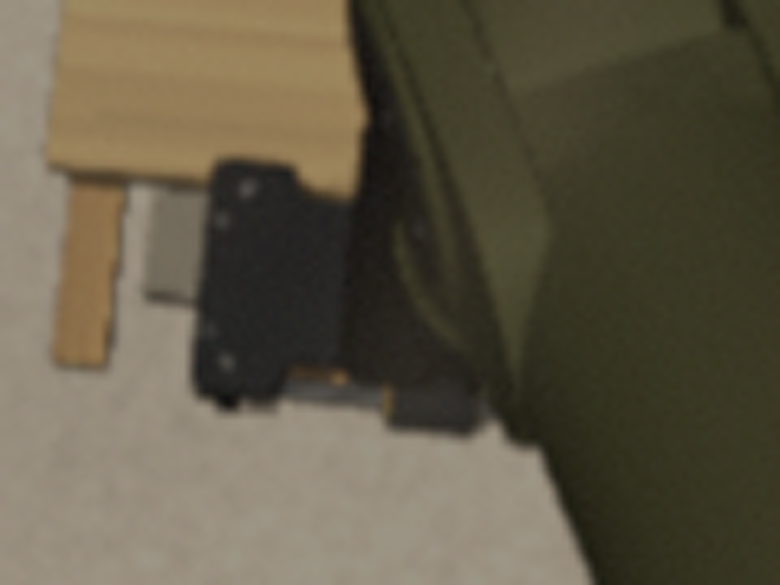

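```bash
python3 -m inch '{"dp":[[0,0.008,0],[0,0.008,0],[0,0.008,0],[0,0.008,0],[0,0.008,0]],"turn":[0,0,0,0,0]}'; python3 - <<'E'
from h import *
i=vision.read_camera("scene"); cv2.imwrite("pics/s8.png",cv2.resize(i[215:285,260:360],None,fx=8,fy=8,interpolation=2))
E
```

```text
time_s: 11.38
tool_pos: [0.5776, 0.0164, -0.0178]
tool_rot: [-179.7, 0.0, -94.4]
force: [2.6, -0.1, 6.1]
grip_width: 0.0004
```

View pics/s8.png

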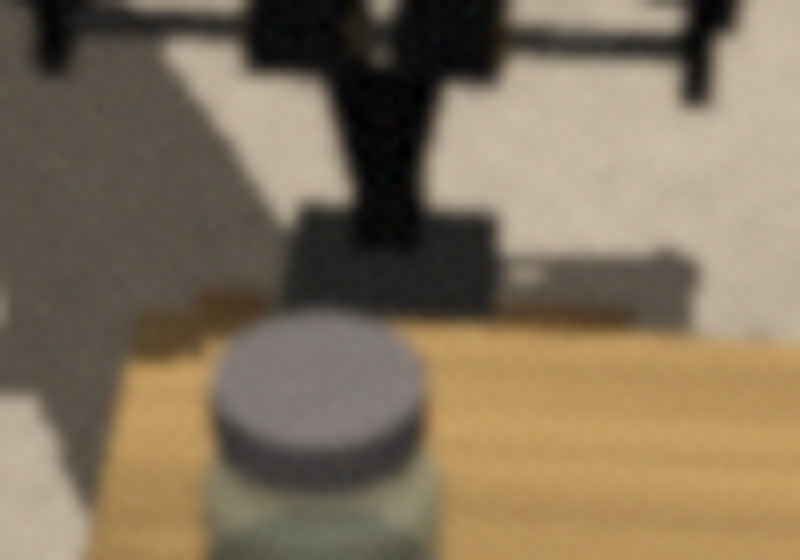

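```bash
python3 -m inch '{"dp":[[0,0.009,0],[0,0.009,0],[0,0.009,0],[0,0.009,0],[0,0.009,0],[0,0.009,0]],"turn":[0,0,0,0,0,0]}';python3 -m inch '{"dp":[[0,0.009,0],[0,0.009,0],[0,0.009,0],[0,0.009,0],[0,0.009,0],[0,0.006,0],[0,0,0]],"turn":[0,0,0,0,0,0,0]}'; python3 - <<'E'
from h import *
i=vision.read_camera("scene"); cv2.imwrite("pics/s9.png",cv2.resize(i[195:285,250:370],None,fx=6.5,fy=6.5,interpolation=2))
E
```

```text
time_s: 12.18
tool_pos: [0.5239, 0.0205, -0.0178]
tool_rot: [-179.7, 0.0, -94.4]
force: [3.2, 0.5, 6.8]
grip_width: 0.0009
time_s: 13.05
tool_pos: [0.4725, 0.0244, -0.0179]
tool_rot: [-179.8, -0.0, -94.4]
force: [0.8, 0.1, 9.7]
grip_width: 0.0006
```

View pics/s9.png

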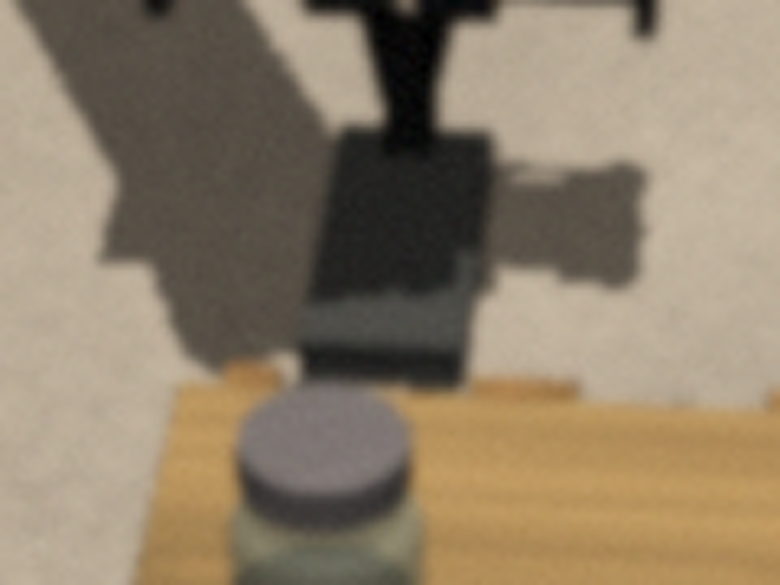

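```bash
python3 - <<'E'
from h import *
c=vision.get_calibration("scene")
for u,v in ((305,346),(465,350),(340,130),(492,130)): print(at(c,250+u/6.5,195+v/6.5,.018).round(4))
E
```

```text
[ 0.5952 -0.0069  0.018 ]
[0.5968 0.0461 0.018 ]
[0.4673 0.0007 0.018 ]
[0.4666 0.0552 0.018 ]
```

```bash
python3 -m inch '{"dp":[[0,0.006,0],[0,0.006,0],[0,0,0],[0,0,-0.004],[0,0,-0.03],[0,0,-0.05],[0,0,-0.05],[0,0,-0.05]],"turn":[0,0,0,0,0,0,0,0]}'; python3 -m inch '{"dp":[[0,0.0,0],[0,0,0]],"turn":[0,0]}' -1 20; python3 snap.py w10
```

```text
time_s: 14.1
tool_pos: [0.4573, 0.0253, 0.1655]
tool_rot: [179.9, -0.0, -94.4]
force: [0.8, -0.6, 0.2]
grip_width: 0.0004
time_s: 14.35
tool_pos: [0.4576, 0.0251, 0.1636]
tool_rot: [179.9, -0.0, -94.4]
force: [-1.0, 0.4, 0.3]
grip_width: 0.0131
14.4 [0.4572 0.0252 0.1631] [ 1.7982e+02 -1.0000e-02 -9.4390e+01] [-0.77 -1.72 -0.04]
[[-0.077 -0.959 -0.273  0.532]
 [-0.997  0.074  0.02   0.019]
 [ 0.001  0.273 -0.962  0.36 ]]
```

View pics/w10.png

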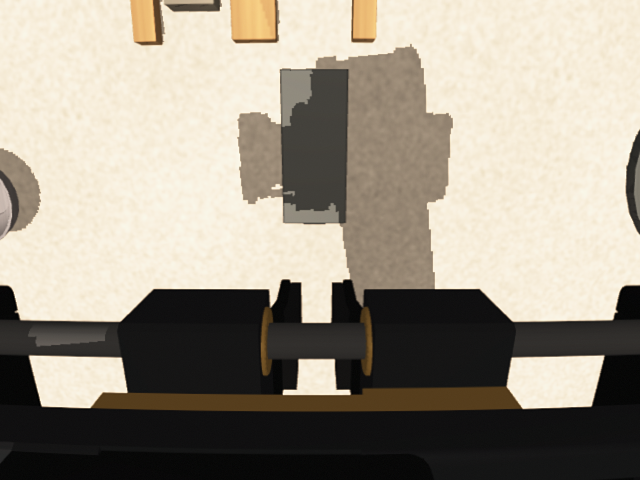

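```bash
python3 -m inch '{"dp":[[0,-0.03,0],[0,-0.02,0],[0,0,0],[0,0,0]],"turn":[0,0,0,0]}' -1|head -2; python3 snap.py w11
```

```text
time_s: 14.9
tool_pos: [0.507, 0.0218, 0.1633]
14.95 [0.5072 0.0216 0.1637] [ 1.7987e+02 -1.0000e-02 -9.4360e+01] [-0.58 -0.43  0.73]
[[-0.076 -0.959 -0.274  0.582]
 [-0.997  0.073  0.02   0.016]
 [ 0.001  0.274 -0.962  0.36 ]]
```

View pics/w11.png

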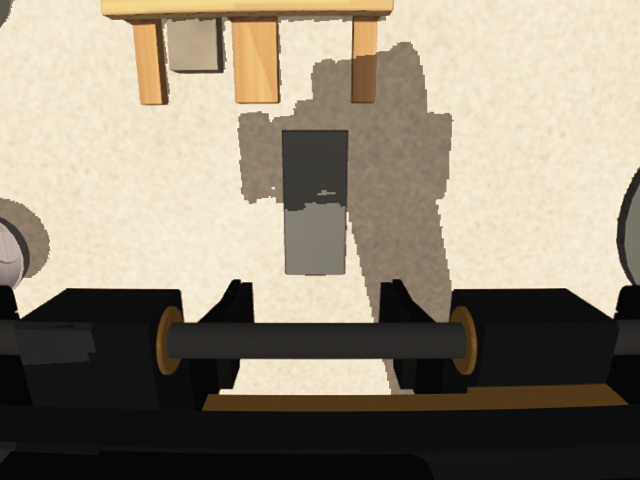

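```bash
python3 - <<'E'
from h import *; import pickle
a=pickle.load(open("w10.pkl","rb"));b=pickle.load(open("w11.pkl","rb"))
A=[(281,69),(348,69),(347,222.5),(283,221.5)];B=[(282.5,130),(348,130),(345.5,274),(285.5,273.5)]
T=[]
for p,q in zip(A,B):
    t=tri([(a,*p),(b,*q)]);T.append(t);print(t.round(4),at(a,*p,.018).round(4),at(b,*q,.018).round(4))
for c,P in ((a,A),(b,B)):
    m=np.array([at(c,*p,.018) for p in P]); d=m[:2].mean(0)-m[2:].mean(0);print(m.mean(0).round(4),np.degrees(np.arctan2(d[1],d[0])))
# runner tips in b
print(at(b,375,101,.016),at(b,138,104,.016),at(b,235,102,.016),at(b,277,102,.016))
E
```

```text
[0.5831 0.0443 0.0094] [0.5818 0.0435 0.018 ] [0.5831 0.0438 0.018 ]
[ 0.5788 -0.0115  0.0092] [ 0.5777 -0.0106  0.018 ] [ 0.5789 -0.0109  0.018 ]
[ 0.4491 -0.0023  0.0138] [ 0.4501 -0.0025  0.018 ] [ 0.4508 -0.0016  0.018 ]
[0.4552 0.054  0.0171] [0.4554 0.0543 0.018 ] [0.4555 0.0536 0.018 ]
[0.5162 0.0212 0.018 ] -4.25709436727762
[0.5171 0.0212 0.018 ] -4.287555529022599
[ 0.60060729 -0.03478802  0.016     ] [0.61445874 0.16295907 0.016     ] [0.60877185 0.08113211 0.016     ] [0.60591209 0.04631189 0.016     ]
```

```bash
python3 -m inch '{"dp":[[0.001,-0.0097,0.02],[0,0,0.04],[0,0,0.04],[0,0,0.04],[0,0,0.02],[0,0,0.01],[0,0,0.005],[0,0,0]],"turn":[0,0,0,0,0,0,0,0]}' -1 20; python3 -m inch '{"dp":[[0,0,0.005],[0,0,0.005],[0,0,0.005],[0,0,0.004],[0,0,0]],"turn":[0,0,0,0,0]}'
```

```text
time_s: 15.95
tool_pos: [0.5188, 0.0196, -0.0097]
tool_rot: [-179.9, -0.0, -94.4]
force: [-0.5, 0.7, 0.3]
grip_width: 0.0871
time_s: 16.58
tool_pos: [0.5177, 0.0197, -0.0298]
tool_rot: [179.9, 0.0, -94.4]
force: [-0.5, 1.1, 0.1]
grip_width: 0.0867
```

Close on the case.

```bash
python3 -m inch '{"dp":[[0,0,0.001],[0,0,0],[0,0,0],[0,0,0],[0,0,0],[0,0,0],[0,0,0],[0,0,0]],"turn":[0,0,0,0,0,0,0,0]}' 1 30; python3 snap.py w12
```

```text
time_s: 17.58
tool_pos: [0.5183, 0.0199, -0.0303]
tool_rot: [-180.0, 0.0, -94.4]
force: [-0.0, 1.8, 0.4]
grip_width: 0.0557
17.625 [ 0.5183  0.0199 -0.0303] [-1.7999e+02  1.0000e-02 -9.4380e+01] [-0.26  1.81  1.14]
[[-0.076 -0.96  -0.27   0.593]
 [-0.997  0.074  0.02   0.014]
 [ 0.001  0.271 -0.963  0.166]]
```

View pics/w12.png

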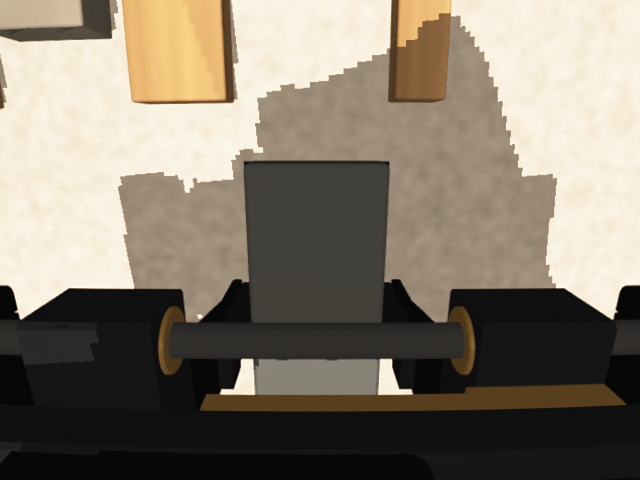

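```bash
python3 -m inch '{"dp":[[0,0,-0.005],[0,0,-0.01],[0,0,-0.02],[0,0,-0.03],[0,0,-0.03],[0,0,-0.03],[0,0,-0.02],[0,0,0]],"turn":[0,0,0,0,0,0,0,0]}'; python3 snap.py w13
```

```text
time_s: 18.62
tool_pos: [0.5199, 0.0198, 0.1173]
tool_rot: [-179.7, -0.1, -94.4]
force: [-0.3, -0.4, -2.8]
grip_width: 0.056
18.675 [0.5186 0.0196 0.1157] [-1.7988e+02 -5.0000e-02 -9.4390e+01] [-0.17  0.48 -4.06]
[[-0.077 -0.961 -0.266  0.593]
 [-0.997  0.074  0.019  0.014]
 [ 0.002  0.267 -0.964  0.314]]
```

View pics/w13.png

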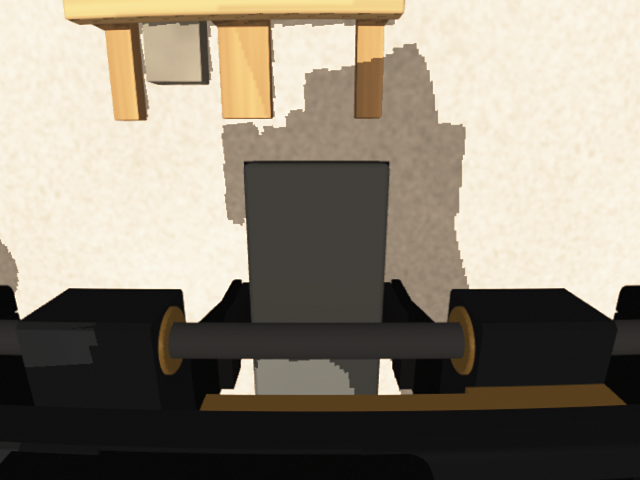

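```bash
python3 -m inch '{"dp":[[0.02,0,0],[0.035,0,0],[0.04,0,0],[0.04,0,0],[0.04,0,0],[0.04,0,0],[0.03,0,0],[0,0,0]],"turn":[0,0,0,0,0,0,0,0]}'; python3 snap.py w14
```

```text
time_s: 19.68
tool_pos: [0.4975, -0.2277, 0.1131]
tool_rot: [179.8, 0.0, -94.7]
force: [0.5, 0.2, -3.7]
grip_width: 0.056
19.725 [ 0.4981 -0.2253  0.1133] [ 1.7987e+02  8.0000e-02 -9.4530e+01] [ 0.76  0.63 -3.18]
[[-0.082 -0.959 -0.273  0.572]
 [-0.997  0.079  0.022 -0.234]
 [ 0.001  0.274 -0.962  0.309]]
```

View pics/w14.png

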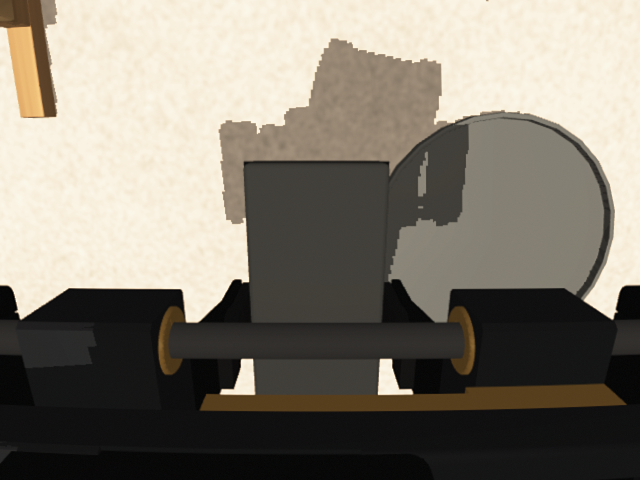

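```bash
python3 - <<'E'
from h import *; import pickle
from scipy.optimize import least_squares
for n,roi in (("w14",(395,640,60,285)),("w1",(480,640,60,285)),("w2",(480,640,30,285))):
    c=pickle.load(open(n+".pkl","rb")); im=cv2.imread(f"pics/{n}.png"); g=cv2.cvtColor(im,6)
    # radial scan: last bright->dark crossing from outside
    best=None; x0=np.array([.476,-.365])
    P=[]
    for s in np.radians(np.arange(0,360,3)):
        d=np.array([np.cos(s),np.sin(s)]); rs=np.arange(.13,.07,-.0005)
        q=np.array([proj(c,(*(x0+r*d),.012)) for r in rs])
        if not((q[:,0]>roi[0])&(q[:,0]<636)&(q[:,1]>roi[2])&(q[:,1]<roi[3])).all(): continue
        v=cv2.remap(g,q[:,0].astype(np.float32),q[:,1].astype(np.float32),1)[:,0].astype(float)
        if v[:15].min()<185: continue
        k=np.argmax(v<160)
        if k>0: P.append(x0+rs[k]*d)
    P=np.array(P); f=lambda p:np.hypot(*(P-p[:2]).T)-p[2]
    r=least_squares(f,[*x0,.1],loss="soft_l1",f_scale=.001); r2=least_squares(lambda p:np.hypot(*(P-p).T)-.1,x0,loss="soft_l1",f_scale=.001)
    print(n,len(P),r.x.round(4),r2.x.round(4),np.abs(f(r.x)).mean())
E
```

```text
w14 29 [ 0.4745 -0.3656  0.1002] [ 0.4747 -0.3658] 0.0003379323478618663
w1 40 [ 0.4785 -0.3601  0.0969] [ 0.4766 -0.3632] 0.0002885640645598462
w2 46 [ 0.4766 -0.3611  0.0977] [ 0.4767 -0.3638] 0.000427041398735328
```

```bash
python3 -m inch '{"dp":[[0.03,0.002,0],[0.04,0.002,0],[0.04,0.003,0],[0.0317,0.003,0],[0,0,0],[0,0,0.02],[0,0,0.02],[0,0,0]],"turn":[0,0,0,0,0,0,0,0]}'; python3 snap.py w15; python3 - <<'E'
from h import *
i=vision.read_camera("scene"); cv2.imwrite("pics/s15.png",cv2.resize(i[130:270,60:240],None,fx=4.2,fy=4.2,interpolation=2))
E
```

```text
time_s: 20.72
tool_pos: [0.477, -0.3624, 0.0714]
tool_rot: [179.7, 0.2, -94.3]
force: [-0.3, 0.4, -3.5]
grip_width: 0.0559
20.775 [ 0.4779 -0.3634  0.0729] [ 1.7986e+02  1.2000e-01 -9.4300e+01] [-0.   -0.48 -2.72]
[[-0.075 -0.959 -0.275  0.552]
 [-0.997  0.071  0.023 -0.369]
 [-0.003  0.276 -0.961  0.268]]
```

View pics/w15.png

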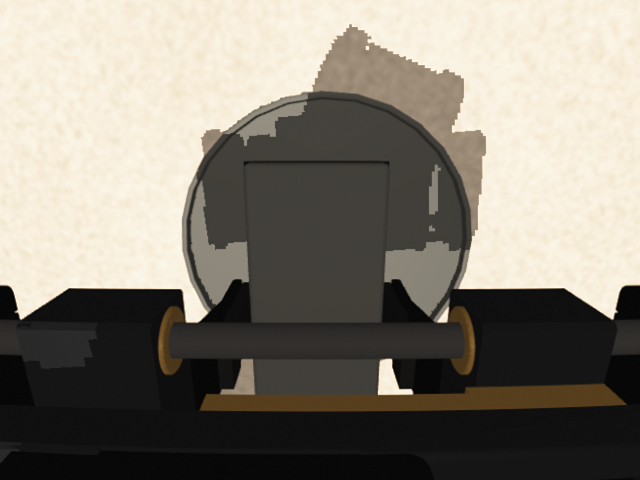

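View pics/s15.png

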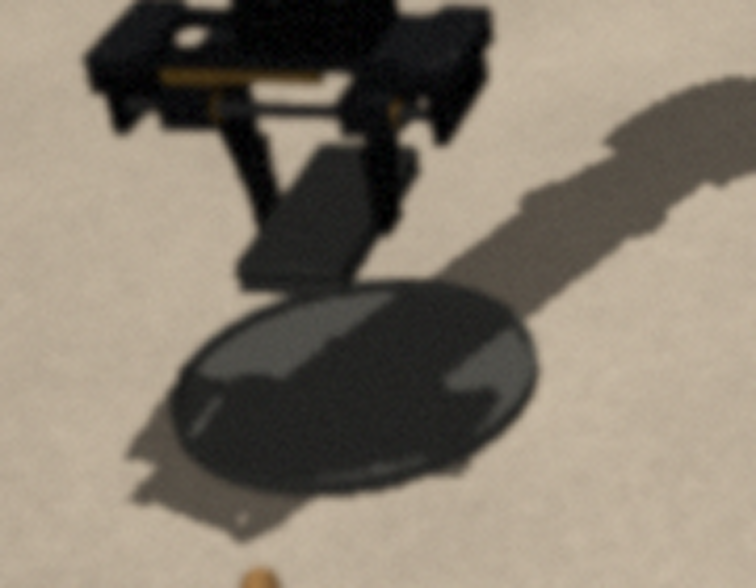

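```bash
python3 - <<'E'
from h import *; import pickle
from scipy.optimize import least_squares
c=pickle.load(open("w15.pkl","rb"))
P=np.array([at(c,u,v,.012)[:2] for u,v in((183,225),(203,155),(244,118),(300,95),(330,92),(370,99),(410,118),(450,162),(471,225),(190,280),(464,270))])
r=least_squares(lambda p:np.hypot(*(P-p[:2]).T)-p[2],[.475,-.365,.1]);print(r.x,r.fun.round(4))
# case back end, z unknown ~ .0729+.0303+.018
for u,v in((245,162),(389,162)): print(at(c,u,v,.121))
print(sensors.get_obs()["tool_pos"])
E
```

```text
[ 0.4753124  -0.36905141  0.09788647] [-0.001   0.0013 -0.0004 -0.0002  0.0002 -0.0001  0.     -0.0007  0.0007
  0.0001 -0.0001]
[ 0.5421802  -0.34165724  0.121     ]
[ 0.53825314 -0.3943665   0.121     ]
[ 0.47864771 -0.36425706  0.07411276]
```

```bash
python3 -m inch '{"dp":[[0.004,0,0.02],[0,0,0.03],[0,0,0.02],[0,0,0.01],[0,0,0.005],[0,0,0.004],[0,0,0],[0,0,0]],"turn":[0,0,0,0,0,0,0,0]}'; python3 -m inch '{"dp":[[0,0,0.002],[0,0,0]],"turn":[0,0]}'
```

```text
time_s: 21.82
tool_pos: [0.4787, -0.3694, -0.0137]
tool_rot: [-180.0, -0.0, -94.4]
force: [0.2, -0.3, -3.5]
grip_width: 0.0559
time_s: 22.08
tool_pos: [0.4782, -0.3691, -0.0164]
tool_rot: [180.0, -0.0, -94.4]
force: [-0.2, -0.2, -3.4]
grip_width: 0.0558
```

```bash
python3 -m inch '{"dp":[[0,0,0.003],[0,0,0.002],[0,0,0.002],[0,0,0]],"turn":[0,0,0,0]}'|grep -v rot; python3 -m inch '{"dp":[[0,0,0.001],[0,0,0]],"turn":[0,0]}'|grep -v rot
```

```text
time_s: 22.58
tool_pos: [0.4781, -0.369, -0.0236]
force: [-0.1, -1.0, -3.3]
grip_width: 0.0557
time_s: 22.82
tool_pos: [0.4782, -0.3691, -0.0244]
force: [0.8, -0.4, -4.0]
grip_width: 0.0553
```

```bash
python3 -m inch '{"dp":[[0,0,0.001],[0,0,0]],"turn":[0,0]}'|grep -v rot
```

```text
time_s: 23.08
tool_pos: [0.4782, -0.3691, -0.0254]
force: [0.4, -0.2, -4.3]
grip_width: 0.0558
```

```bash
python3 -m inch '{"dp":[[0,0,0.0005],[0,0,0]],"turn":[0,0]}'
```

```text
time_s: 23.32
tool_pos: [0.4783, -0.3691, -0.0259]
tool_rot: [180.0, -0.0, -94.4]
force: [-0.1, -0.0, -2.8]
grip_width: 0.0555
```

```bash
python3 -m inch '{"dp":[[0,0,0.0005],[0,0,0]],"turn":[0,0]}'|grep -v rot
```

```text
time_s: 23.58
tool_pos: [0.4784, -0.3692, -0.0262]
force: [-0.2, 0.2, -2.0]
grip_width: 0.0558
```

```bash
python3 -m inch '{"dp":[[0,0,0.0005],[0,0,0]],"turn":[0,0]}'|grep -v rot
```

```text
time_s: 23.82
tool_pos: [0.4784, -0.3692, -0.0262]
force: [-1.9, 1.3, 2.5]
grip_width: 0.056
```

```bash
python3 -m inch '{"dp":[[0,0,0.0005],[0,0,0]],"turn":[0,0]}'|grep -v rot
```

```text
time_s: 24.08
tool_pos: [0.4785, -0.3693, -0.0263]
force: [-2.7, 1.9, 6.9]
grip_width: 0.0555
```

```bash
python3 -m inch '{"dp":[[0,0,-0.001],[0,0,0]],"turn":[0,0]}'|grep -v rot; python3 -m inch '{"dp":[[0,0,0],[0,0,0],[0,0,0],[0,0,0],[0,0,0],[0,0,0]],"turn":[0,0,0,0,0,0]}' -1; python3 -m inch '{"dp":[[0,0,-0.005],[0,0,-0.02],[0,0,-0.04],[0,0,-0.05],[0,0,-0.05],[0,0.03,-0.03],[0,0.03,0],[0,0,0]],"turn":[0,0,0,0,0,0,0,0]}'; python3 snap.py w16; python3 - <<'E'
from h import *
i=vision.read_camera("scene"); cv2.imwrite("pics/s16.png",i)
i=vision.read_camera("top"); cv2.imwrite("pics/t16.png",i)
E
```

```text
time_s: 24.32
tool_pos: [0.4785, -0.3693, -0.0262]
force: [-0.6, 0.3, 0.7]
grip_width: 0.0558
time_s: 25.08
tool_pos: [0.4783, -0.3692, -0.0263]
tool_rot: [-180.0, -0.0, -94.4]
force: [0.3, -0.6, -0.5]
grip_width: 0.0869
time_s: 26.08
tool_pos: [0.4169, -0.3656, 0.1709]
tool_rot: [-180.0, -0.2, -94.5]
force: [1.3, -0.2, -0.2]
grip_width: 0.0868
26.125 [ 0.4182 -0.3651  0.1703] [-1.7992e+02 -1.3000e-01 -9.4460e+01] [0.61 0.32 0.7 ]
[[-0.079 -0.96  -0.27   0.491]
 [-0.997  0.077  0.017 -0.371]
 [ 0.004  0.271 -0.963  0.367]]
```

View pics/w16.png

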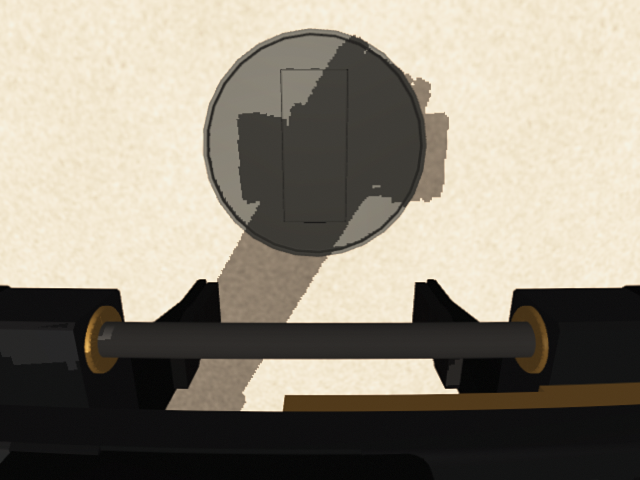

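View pics/s16.png

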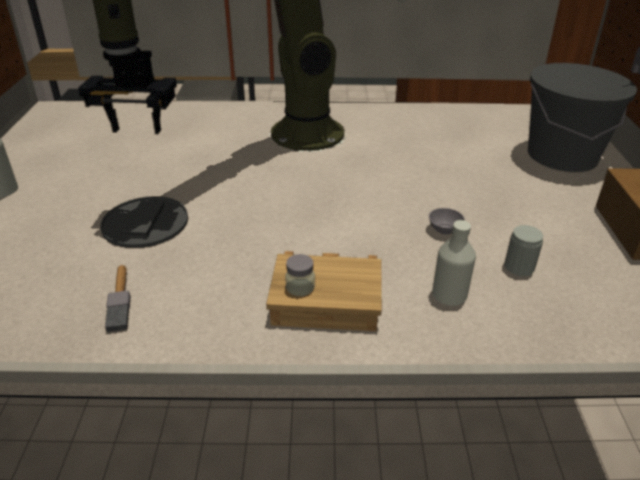

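View pics/t16.png

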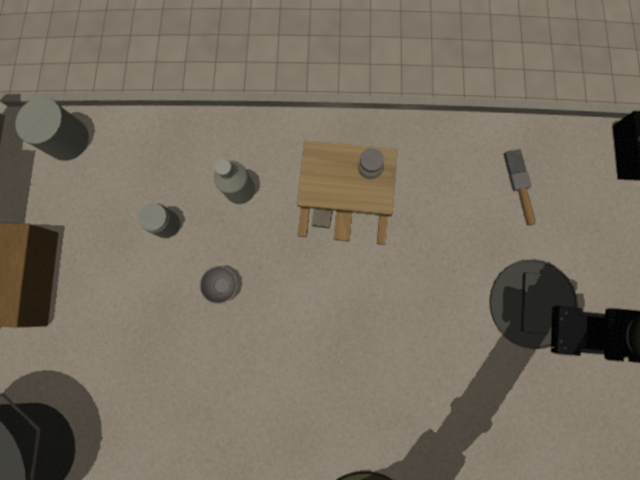

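The case lies flat and centred in the lid: in the wrist picture the case is at columns 281–348 and rows 69–222, and the rim at 205–425 and 29–255. The other things look unmoved and the robot is clear, so I'll measure once more and hand in.

```bash
python3 - <<'E'
from h import *; import pickle
from cell import env
c=pickle.load(open("w16.pkl","rb"))
m=np.mean([at(c,u,v,.022) for u,v in((281,69),(348,69),(347,222.5),(284,221.5))],0)
P=np.array([at(c,u,v,.012)[:2] for u,v in((204,142),(426,142),(314,29),(317,256))])
lid=np.array([*cv2.fitEllipse(np.repeat(P,2,0).astype(np.float32)*1000)[0]])/1000 if 0 else P.mean(0)
print(m,lid,np.hypot(*(m[:2]-lid)))
o=sensors.get_obs();print(o["force"],np.abs(o["joint_velocities"]).max(),o["grip_width"])
a=cv2.imread("pics/top0.png");b=cv2.imread("pics/t16.png");d=cv2.absdiff(a,b).max(2)[130:320,130:345];print("bystander diff",d.max(),(d>25).sum())
print(env.sign_off())
E
```

```text
[ 0.47572648 -0.37030017  0.022     ] [ 0.4779268  -0.37077507] 0.002250984922130782
[ 0.84437918 -0.9784851  -0.17862325] 1.0071845748098602 0.08691160880421282
bystander diff 6 0
the job is handed in; nothing more can be done
None
```

I drew the case out of the right-hand lane, laid it flat in the lid and handed the job in. No verdict came back.

**Drag:** I pressed on the case's exposed end with the closed fingers. Wrist readings were 6 to 10 N. It came out about 100 mm, and its front end is now roughly 85 mm past the mouth point by camera.

**Pick and place:** I pinched it across its width (gripper reading 56 mm) and lowered it into the lid, feeling for contact in half-millimetre steps. The set-down read at most about 7 N upward at the wrist, or roughly 10 N including the case's weight. Then I opened the fingers and backed off.

**Last checks:**
- **Case in lid:** the case centre is about 2 mm from the lid's centre in the wrist picture. It looks flat and inside the rim, though I did not measure its tilt.
- **Other things:** before and after, the top picture shows no change around the stone, strainer, can, bleach and jar. The brush I only compared by eye; it looks unmoved.
- **Robot:** open and clear of everything, with only noise on the force reading.

**What disagreed:**
- **Finger length:** the real finger ends sit about 36 mm short of the reported TCP. The pictures suggested 31 to 33 mm, and contact with the case top fixed the figure. I worked the heights from that contact instead of the stated TCP.
- **Case height after the drag:** two wrist views put the case's top at 9 to 17 mm, below its stated 18 mm. I used 18 mm for its position.

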